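# Set a dowel with locking press pliers

### The arm

A 6-joint arm with a two-finger parallel gripper is mounted at the origin on the work surface. World frame = base frame: x ahead of the robot, y to its left, z up, the work surface at z = 0. Lengths are in m, angles in rad, forces in N, time in s.
With the tool pointing down it reaches from about 0.3 to 0.85 m from the base axis. Payload 4.2 kg.
Tool frame: the origin (TCP) lies midway between the tips of the shut fingers; the grasp point (between the pads) lies 19 mm behind it; z points along the fingers, y is the line along which they close (so a half turn about z gives the same grasp; the last joint's range is limited). The gripper opens to 91 mm and grips with 3 to 60 N. Pads are 32 mm wide; open, the fingers measure 118 mm over their backs; the gripper's body (76 mm by 178 mm) begins 60 mm behind the grasp point.
Start: joints at [-1.348, 0.32, 1.565, -0, 1.257, -0.02], TCP at [0.138, -0.558, 0.214] pointing down, gripper open.
Joint ranges: [-3.11, 3.11], [-0.84, 2.01], [0.21, 2.61], [-1.34, 4.49], [0.05, 2.63], [-2.56, 2.56]. Speed limits (rad/s): [2.57, 2.57, 3.14, 3.14, 3.14, 3.14].

### API

Orientations are given as a unit quaternion [x, y, z, w].
In Python, from bench import arm gives the robot as it stands. The module is installed in compiled form; this text tells all that it offers. Calls block until the motion is done:
- arm.move_pose(position, orientation): joint-space move of the TCP to a pose.
- arm.move_l(position, attitude=None, speed=0.15, force_limit=None): straight line of the TCP; attitude=None keeps the orientation; speed is the mean speed in m/s. With force_limit (N) it stops when the force on the tool has changed by that much, and returns True; else False.
- arm.goto_joints(angles): joint-space move.
- arm.release() and arm.grasp(f_grip=None): open the fingers fully, or close them until they stop; f_grip is the grip in N (None keeps the last).
- arm.dwell(seconds).
- arm.ik(position, orientation): joint angles nearest the present ones, or None.
- arm.get_image(name): name is "scene" or "top" or "wrist"; returns the picture (420x560x3 uint8, blue, green, red); there is no depth.
- arm.calibration(name): a dict with "fx", "fy", "cx", "cy" (pixels), "camera_from_world" (4x4, takes a point from world to camera coordinates). Camera axes: x right, y down, z forward; pixel columns grow to the right and rows downward; lengths in m; the calibration is good to about 2 mm. A picture is of the moment at which its call begins: read the wrist's pose just before it. calibration takes no time and is no camera call; for the wrist camera it gives the pose at the moment of the call.
A pose or a line that the arm cannot do raises arm.PlanningError and nothing moves.
- arm.close_job(): hands the job in; it is judged then, once.
Readings, each from a call of its own:
- arm.read_clock(): time.
- arm.read_qpos(): joint angles.
- arm.read_joint_velocities(): joint speeds.
- arm.read_joint_torque(): joint torques, N m.
- arm.read_tool_pos(): TCP position.
- arm.read_ee_rot(): TCP orientation.
- arm.read_wrist_force(): force on the tool from outside, world axes, zero at the start.
- arm.read_ft_torque(): the same for the moment, N m.
- arm.read_finger_gap(): finger opening in m.
- arm.read_finger_force(): force on a finger pad.
Only numpy, scipy, OpenCV 4.12 (cv2) and the standard library are available. Lean on these libraries where they do the work, as an engineer would, in place of code of your own. Each camera call takes 0.05 s, during which the arm holds its last target. There are 200 camera calls.

### The job

Press the dowel fully home in the cast lug with the bench-mounted locking pliers: squeeze the long handles together until they pass over centre, then let go so that they stay locked by themselves. Then pull the release lever's tail blade outward, away from the fixed handle, so that the pliers spring open, and let go of it. Feel for the lock and never press on the moving handle with more than about 40 N; leave the other things on the bench alone.

Things in the scene. Friction and masses are not known exactly. Their poses are not given: they have to be found in the camera images.
- press: Locking press pliers bolted to the bench; origin on the bench top, z up, +x from handles to jaws, +y from fixed to moving handle. Handles lie level, mid height 105 mm, 22 mm tall, 8 mm thick. Base plate (150 x 110 x 12 mm) and column are under the head, press x -25 to 125 mm; free space under the handles behind that. A grey cast lug is fixed between the jaws at x 113 mm.
- handle: Moving handle with the release lever it carries. Origin on its pivot (press x 0, y 12, z 105 mm), own -x points back along it (125 mm long), own y outward. It swings level; it is sprung open. Squeezed, it goes over centre, then meets a solid stop and stays. Let go before the centre, it springs open.
- handle_grip (a point): On the moving handle's centre line, 85 mm from its pivot, mid height. Open: press x -78, y 46 mm (64 mm over the outsides of both handles). Squeezing force here rises to about 19 N and fades to nothing at the centre. The centre lies somewhere in press y 8 to 27 mm and the solid stop some 6 mm further in, at 2 to 21 mm: each time elsewhere, by the hidden setting of the adjusting screw. Find it by feel.
- fixed_grip (a point): On the fixed handle's centre line, mid height, at press x -85, y -10 mm. This handle is rigid and runs from press x 0 back to x -118 mm; outer face y -14 mm, inner face y -6 mm.
- release_tab (a point): On the release lever's tail blade: upright, 22 mm along the handle, 10 mm thick, 98 to 132 mm above the bench; this point 123 mm up on its centre line, 167 mm from the handle's pivot, 42 mm behind the handle's end, free all round. Own x towards the jaws, own y outward, the way to pull. The lever is a 6 mm bar on top of the handle, hinged to it 97 mm ahead of this point.
- release (a joint): Release lever's angle on the handle, rad: 0 at rest, grows as the blade is pulled outward (away from the fixed handle) to a stop at 0.5; a light spring returns it. When locked, pulling the blade 12 to 35 mm outward (under 10 N) throws the toggle off and the handles spring open, carrying the blade some 50 to 90 mm outward of where it was when locked.
- dowel (a joint): How far the 10 mm steel dowel stands out of the cast lug, m: 2.5 to 4 mm at the start, 0 is fully home. A snug fit (3 N); the jaw presses it in as the handles close, fully home only when they lock.
- spare_lug: spare cast lug, T section 34 x 40 x 56 mm, standing beside the press; bystander; origin under its centre
- spare_dowel: spare steel dowel 12 mm across, 26 mm tall, standing upright beside the press; bystander; origin under its centre
- vee_block: dark steel channel block 70 x 50 x 42 mm; bystander; origin under its centre
- tray: open black tray 160 x 220 x 55 mm; bystander; origin under its centre
- wrench: open-ended wrench 180 mm long, lying; bystander
- hammer: hammer, lying; bystander
- flap_disc: reddish-brown grinding disc 114 mm across, 16 mm thick, lying; bystander

How it is judged:
By the outcome, as a careful person would: the job done as asked, in the order asked, and still so for the second after the job is handed in, with the robot touching nothing.
It also fails if it takes over 51 s, if anything falls off the work surface, if the arm or the gripper's body presses on something with over 40 N, if the wrist force passes 120 N, or if a joint passes its speed limit or range.

## Working session

There is one attempt and no reset: what is moved stays moved. The work goes in short steps, each a Python script; the robot and the scene stay as the last script left them, time stands still between calls to the robot, and variables do not carry over. Pictures are saved under pics/ and viewed, at most 10 in all, crops included, and the job is handed in when it is done.

```bash
mkdir -p pics
python3 - <<'E'
from bench import arm
import cv2, numpy as np
a=arm.get_image("scene"); b=arm.get_image("top")
cv2.imwrite("pics/s.png",a);cv2.imwrite("pics/t.png",b)
np.set_printoptions(precision=4,suppress=True)
for n in("scene","top"): print(arm.calibration(n))
print(arm.read_clock(),arm.read_ee_rot())
E
```

```text
{'fx': 421.0191239938809, 'fy': 421.0191239938809, 'cx': 281.239749256824, 'cy': 214.02053549281376, 'camera_from_world': array([[-0.6578,  0.7531,  0.0112,  0.3471],
       [ 0.5527,  0.4928, -0.672 , -0.2248],
       [-0.5116, -0.4358, -0.7405,  1.4164],
       [ 0.    ,  0.    ,  0.    ,  1.    ]])}
{'fx': 541.2405583693276, 'fy': 541.2405583693276, 'cx': 280.0205452207399, 'cy': 217.51176612618008, 'camera_from_world': array([[ 0.0268, -0.9994,  0.0222, -0.0271],
       [-0.9879, -0.0299, -0.1522,  0.5043],
       [ 0.1528, -0.0178, -0.9881,  1.4772],
       [ 0.    ,  0.    ,  0.    ,  1.    ]])}
0.1 [ 0.9926  0.1211 -0.0001 -0.0007]
```

View pics/s.png

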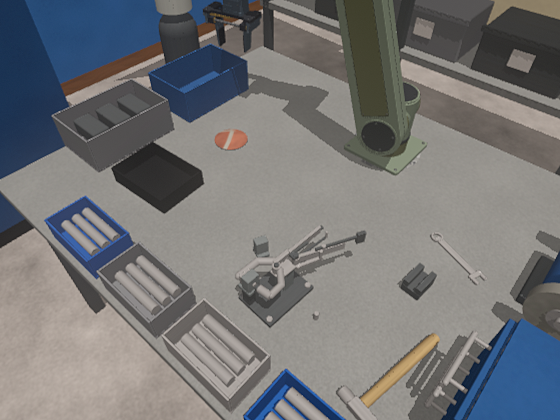

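View pics/t.png

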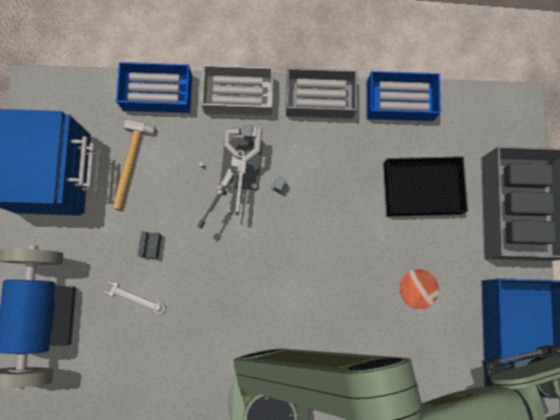

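The press stands at about top (240,175): jaws up (world +x), blade of the release lever at about (202,223), fixed handle's end near (238,208). I'll enlarge both views.

Run:
```python
import cv2, numpy as np
a=cv2.imread("pics/s.png")[215:335,225:385];b=cv2.imread("pics/t.png")[115:245,185:295]
a=cv2.resize(a,None,fx=2.6,fy=3.5*2.6/3.5,interpolation=3);b=cv2.resize(b,None,fx=3.4,fy=3.4,interpolation=3)
c=np.zeros((450,800,3),np.uint8);c[:a.shape[0],:a.shape[1]]=a;c[:b.shape[0],420:420+b.shape[1]]=b
cv2.imwrite("pics/z.png",c)
```

```text
(no output)
```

View pics/z.png

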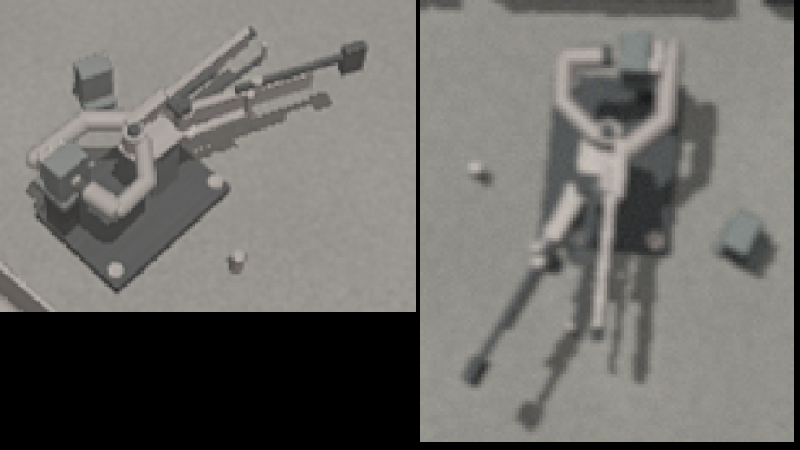

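```bash
cat > h.py <<'E'
from bench import arm
import cv2, numpy as np
np.set_printoptions(precision=4,suppress=True)
def plane(c,uv,z):
    T=c["camera_from_world"];R=T[:3,:3];o=-R.T@T[:3,3]
    d=R.T@np.array([(uv[0]-c["cx"])/c["fx"],(uv[1]-c["cy"])/c["fy"],1])
    return o+d*(z-o[2])/d[2]
def proj(c,p):
    q=c["camera_from_world"]@np.append(p,1);return np.array([c["fx"]*q[0]/q[2]+c["cx"],c["fy"]*q[1]/q[2]+c["cy"]])
E
python3 - <<'E'
from h import *
t=arm.calibration("top");s=arm.calibration("scene")
T=lambda u,v:(185+(u-420)/3.4,115+v/3.4)
S=lambda u,v:(225+u/2.6,215+v/2.6)
print("blade",plane(t,T(476,366),.132),plane(s,S(352,45),.132))
print("fixend",plane(t,T(599,333),.116),plane(s,S(252,33),.116))
print("fix fwd",plane(t,T(608,200),.116))
print("base corners",plane(t,T(541,245),.012),plane(t,T(668,252),.012),plane(s,S(116,290),.012),plane(s,S(229,186),.012))
print("spare",plane(t,T(480,180),0),plane(t,T(740,250),.03))
print(arm.calibration("wrist"))
E
```

```text
blade [0.4706 0.194  0.132 ] [0.4706 0.1959 0.132 ]
fixend [0.5018 0.1015 0.116 ] [0.5079 0.1121 0.116 ]
fix fwd [0.6084 0.0986 0.116 ]
base corners [0.5922 0.1597 0.012 ] [0.5895 0.0524 0.012 ] [0.746  0.1554 0.012 ] [0.5967 0.1636 0.012 ]
spare [0.6497 0.2153 0.    ] [ 0.5894 -0.0081  0.03  ]
{'fx': 368.15705701479254, 'fy': 368.15705701479254, 'cx': 279.4605618021118, 'cy': 211.49376978062733, 'camera_from_world': array([[ 0.2401, -0.9707, -0.0023, -0.574 ],
       [-0.9425, -0.2337,  0.2387, -0.0271],
       [-0.2323, -0.0551, -0.9711,  0.3903],
       [ 0.    ,  0.    ,  0.    ,  1.    ]])}
```

Run:
```python
from h import *
print(arm.read_wrist_force())
arm.move_pose([.50,.14,.28],[1,0,0,0])
arm.grasp(5)
import pickle
c=arm.calibration("wrist");im=arm.get_image("wrist")
pickle.dump(c,open("w1.pkl","wb"));cv2.imwrite("pics/w1.png",im)
print(arm.read_wrist_force(),arm.read_clock(),arm.read_finger_gap(),arm.read_tool_pos(),arm.read_qpos())
```

```text
[0.5504 0.0163 0.4037]
[-0.8307 -0.4333 -0.7698] 4.2917 0.0007179788338508563 [0.5  0.14 0.28] [0.2509 0.1952 1.5697 0.     1.3766 1.8216]
```

View pics/w1.png

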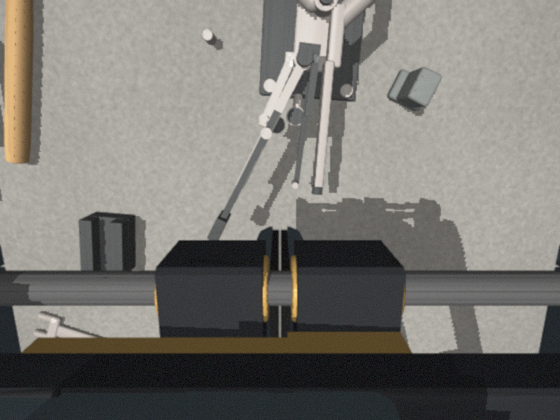

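Wrist view: blade top at about (222,216), lever hinge about (275,125), fixed handle from (331,65) to its end (318,188).

Run:
```python
from h import *
import pickle
c=pickle.load(open("w1.pkl","rb"))
for n,uv,z in [("blade",(223,216),.132),("hinge",(274,125),.122),("white end",(265,122),.116),("white front",(296,62),.116),("fixend",(318,188),.116),("fixfwd",(331,65),.116),("plateL",(261,93),.012),("plateR",(355,100),.012)]: print(n,plane(c,uv,z))
# predicted from press pose guess
for yaw in (-.02,-.05,-.08):
  R=np.array([[np.cos(yaw),-np.sin(yaw)],[np.sin(yaw),np.cos(yaw)]])
  for n,p,z in [("fixend",(-118,-10),.116),("fixfwd",(-20,-10),.116),("blade",(-153,79),.132),("plL",(-25,55),.012),("plR",(-25,-55),.012)]:
    w=R@np.array(p)/1e3+[.616,.106]; print(yaw,n,w,proj(c,[*w,z]))
```

```text
blade [0.4841 0.1907 0.132 ]
hinge [0.5632 0.1449 0.122 ]
white end [0.5657 0.1529 0.116 ]
white front [0.6154 0.126  0.116 ]
fixend [0.5066 0.1046 0.116 ]
fixfwd [0.613  0.0962 0.116 ]
plateL [0.5975 0.1612 0.012 ]
plateR [0.5898 0.0539 0.012 ]
-0.02 fixend [0.4978 0.0984] [324.5167 197.3078]
-0.02 fixfwd [0.5958 0.0964] [330.0666  86.1852]
-0.02 blade [0.4646 0.188 ] [226.7014 236.7506]
-0.02 plL [0.5921 0.1615] [260.8248  97.9635]
-0.02 plR [0.5899 0.0515] [357.1183  99.9418]
-0.05 fixend [0.4976 0.1019] [320.6875 197.4941]
-0.05 fixfwd [0.5955 0.097 ] [329.3502  86.5248]
-0.05 blade [0.4671 0.1925] [221.6332 234.0854]
-0.05 plL [0.5938 0.1622] [260.1999  96.4287]
-0.05 plR [0.5883 0.0523] [356.341  101.4228]
-0.08 fixend [0.4976 0.1055] [316.8581 197.568 ]
-0.08 fixfwd [0.5953 0.0976] [328.6255  86.8419]
-0.08 blade [0.4698 0.197 ] [216.6268 231.2687]
-0.08 plL [0.5955 0.1628] [259.6179  94.8725]
-0.08 plR [0.5867 0.0532] [355.5241 102.8784]
```

Press pose from the views: origin about (0.620, 0.106), yaw about −0.075. Now I'll squeeze slowly with the shut fingers, logging the force.

```bash
cat >> h.py <<'E'
from scipy.spatial.transform import Rotation as Ro
yaw=-.075; P=np.array([.620,.106])
Rz=Ro.from_euler('z',yaw)
W=lambda x,y,z: Rz.apply([x/1e3,y/1e3,z/1e3])+[*P,0]
def press_xy(p): return Rz.inv().apply(np.array(p)-[*P,0])*1e3
def att(tilt): # tip leads toward -y by tilt deg
    t=np.radians(tilt); z=np.array([0,-np.sin(t),-np.cos(t)]);x=np.array([1,0,0]);y=np.cross(z,x)
    return (Rz*Ro.from_matrix(np.c_[x,y,z])).as_quat()
def F(f0=0): return Rz.inv().apply(arm.read_wrist_force()-f0)
E
python3 - <<'E'
from h import *
q=att(8)
arm.move_pose(W(-76,92,200),q)
arm.move_l(W(-76,92,86),speed=.12)
arm.dwell(.2); f0=arm.read_wrist_force(); print(f0,press_xy(arm.read_tool_pos()))
y=92;log=[]
while y>4:
    y-=3; f=F(f0); 
    hit=arm.move_l(W(-76,y,86),speed=.03,force_limit=max(27-abs(f[1]),3))
    f=F(f0); log.append((y,round(press_xy(arm.read_tool_pos())[1],1),*np.round(f,1)))
    if hit or f[1]>25: print("hit");break
for l in log: print(*l)
print(arm.read_clock())
E
```

```text
[-0.3973  0.8512  0.6258] [-75.6574  92.2023  86.69  ]
hit
89 88.8 -0.3 -1.0 -1.2
86 85.8 0.8 -0.1 -0.0
83 82.8 -0.4 -0.5 -1.1
80 79.8 1.7 -1.0 -0.6
77 76.8 0.4 -0.8 1.0
74 73.8 0.9 -0.8 -0.7
71 70.8 1.3 -0.2 -1.6
68 67.8 0.6 -0.4 -0.3
65 65.1 0.3 0.6 -0.4
62 62.8 0.6 4.2 -0.7
59 60.9 -1.2 7.6 -1.7
56 59.0 -0.7 10.4 -1.6
53 56.9 -3.0 14.0 -1.3
50 54.6 -3.4 15.1 -1.3
47 51.7 -3.3 15.2 -1.3
44 48.2 -5.0 14.2 -1.7
41 44.0 -3.7 11.5 -0.9
38 39.4 -4.4 5.8 -1.3
35 34.3 0.6 -0.6 -0.8
32 31.3 -0.3 -1.4 -0.4
29 29.4 0.9 2.1 -0.6
26 29.1 -0.3 9.6 -1.1
23 29.0 -2.0 17.9 -0.7
20 28.9 -2.9 26.0 -1.0
12.125
```

The profile shows the lock: the force peaked at about 15 N, fell to zero past the centre, then met a solid stop. Backing off and looking.

Run:
```python
from h import *
import pickle
arm.move_l(W(-76,95,86),speed=.12)
print(F(),arm.read_clock())
arm.move_l(W(-90,95,200),speed=.2)
arm.move_pose(W(-150,-45,240),att(0))
c=arm.calibration("wrist");im=arm.get_image("wrist")
pickle.dump(c,open("w2.pkl","wb"))
for y in (5,12,18,24): print(y,proj(c,W(-167,y,132)))
cv2.imwrite("pics/w2.png",cv2.resize(im[0:320,40:440],None,fx=1.8,fy=1.8,interpolation=3))
print(arm.read_clock())
```

```text
[-0.5515 -0.1146  0.3215] 12.9
5 [216.5784 230.5308]
12 [207.7001 230.5373]
18 [200.0907 230.5429]
24 [192.4816 230.5484]
14.3583
```

View pics/w2.png

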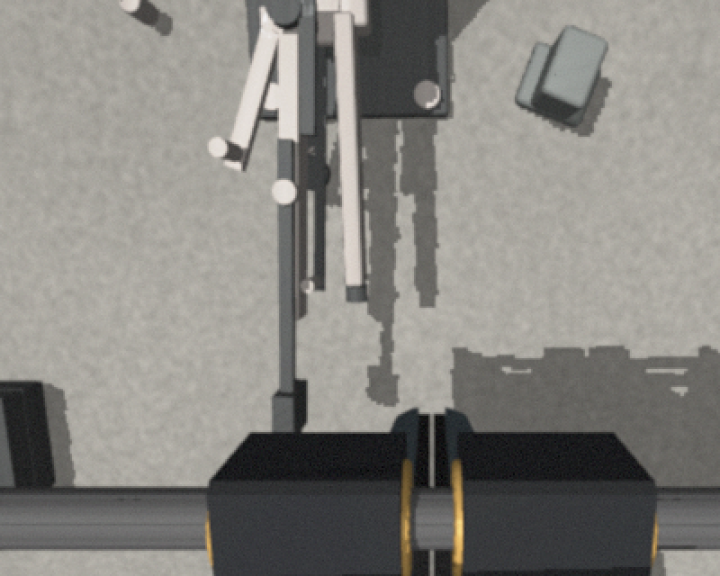

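Locked: the moving handle stays parallel to the fixed one, blade top at crop (287,415), i.e. press (−167, 18). Next, the pull on the blade from its inner side.

Run:
```python
from h import *
q=att(0)
arm.move_pose(W(-168,-24,180),q)
arm.move_l(W(-168,-24,104),speed=.1)
arm.dwell(.2);f0=arm.read_wrist_force();y=-24;log=[];mx=0
while y<48:
    y+=3;f=F(f0)
    hit=arm.move_l(W(-168,y,104),speed=.04,force_limit=12)
    f=F(f0);mx=max(mx,-f[1]);log.append((y,*np.round(f,1)))
    if hit: print("hit");break
    if y>12 and mx>3 and abs(f[1])<1.2: print("dropped");break
for l in log: print(*l)
cv2.imwrite("pics/t2.png",cv2.resize(arm.get_image("top")[100:260,170:310],None,fx=3,fy=3))
print(arm.read_clock())
```

```text
-21 -0.2 1.1 0.7
-18 0.3 0.4 -0.3
-15 0.9 0.2 -0.5
-12 -0.8 0.4 0.2
-9 -0.7 1.1 -0.4
-6 -0.7 1.3 0.5
-3 0.0 -0.5 0.2
0 0.0 1.0 -1.0
3 0.0 1.2 -0.4
6 -0.6 -0.1 -0.7
9 0.6 0.8 -0.0
12 2.2 -2.1 -1.1
15 2.0 -2.0 -1.1
18 2.4 -2.3 -0.7
21 2.1 -1.4 -0.8
24 1.7 -2.4 -0.6
27 0.1 0.7 0.5
30 -0.7 1.2 -0.8
33 -1.0 0.5 -0.2
36 -0.2 1.2 0.1
39 0.4 1.2 0.2
42 0.1 -0.6 -1.0
45 0.9 -0.1 -0.6
48 -0.1 1.0 0.5
21.8833
```

View pics/t2.png

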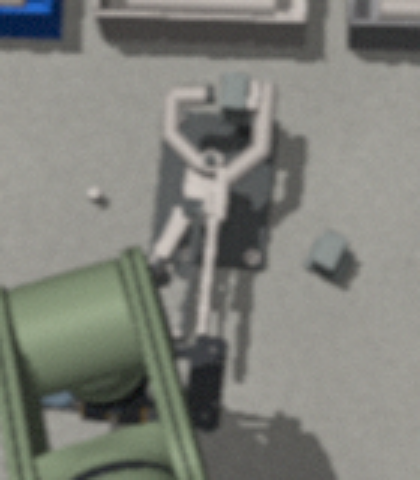

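The force dropped at y 27 and the top view shows the handle opening; the arm hides the blade. Withdrawing and checking.

Run:
```python
from h import *
arm.move_l(W(-168,20,104),speed=.1)
arm.move_l(W(-168,10,220),speed=.15)
arm.move_pose(W(-180,-70,280),att(0))
a=arm.get_image("wrist")[0:300,100:420];b=arm.get_image("scene")[215:335,225:385]
c=np.zeros((400,800,3),np.uint8);a=cv2.resize(a,(400,375));b=cv2.resize(b,(400,300),interpolation=3)
c[:375,:400]=a;c[:300,400:]=b;cv2.imwrite("pics/w3.png",c);print(arm.read_clock(),arm.read_wrist_force())
```

```text
23.825 [-1.0601  0.0192  0.4295]
```

View pics/w3.png

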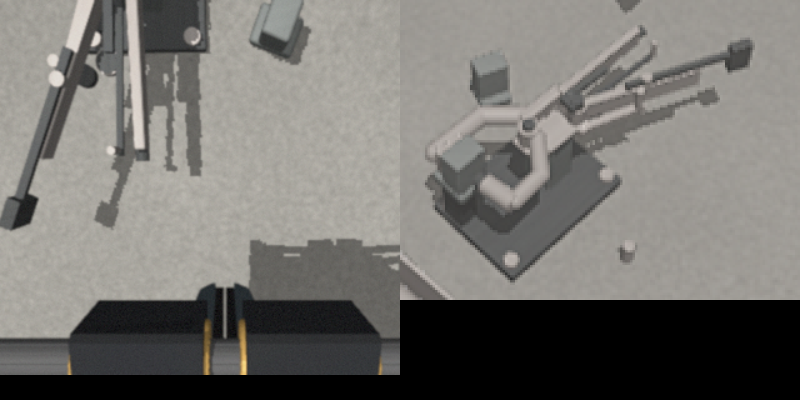

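The handles are open again: the blade is back out at (20,210), the lever lies straight along its handle, the bystanders are undisturbed and the robot is clear.

```bash
python3 -c "
from bench import arm
print(arm.close_job())"
```

```text
the job is handed in; nothing more can be done
None
```

The job is handed in: the pliers were squeezed over centre to the solid stop (26 N at most) and stayed locked when let go, then sprang open when I pushed the blade outward from its inner side; I did not see the dowel itself, so "fully home" rests on the lock having engaged.

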